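# Eject the kitchen timer and catch it on its ramp

## Task

Get the kitchen timer out of its dock without picking it up: press the orange ejector with one finger so that the timer pops up out of its seat, and with the other finger, down in its path, stop it on the white ramp before it slides off the low end. Finish while still holding it there: the ejector kept pressed down and the timer at rest on the ramp against your finger, clear of its seat. Leave the jug, the canister and the mill alone.

Things in the scene. Friction and masses are not known exactly. Their poses are not given: they have to be found in the camera images.
- dock: Fixed grey timer dock, 215 mm long (its y), 65 mm wide (its x), with an ejector block on its -x side. Origin on the tiles below the middle line of the white ramp, z up. The slippery ramp falls towards +y at 18 degrees (height = 42 mm - 0.325 y); the timer slides down it by itself in half a second. Side walls 4 mm thick at x=-31 and +31 mm stand 10 mm above the ramp.
- ramp_mid (a point): Point on the ramp's surface, on its middle line, at dock (0, 0, 42) mm. A finger standing here stops the timer with its origin near dock y=-44 mm, all of it clear of the seat. A fingertip level with the fully pressed ejector pad is 14 mm above the ramp here, low enough to stop the timer.
- ramp_end (a point): Middle of the ramp's open low end, at dock (0, 71, 19) mm. The stopped timer's origin must stay at least 21 mm short of it, measured along the dock's y.
- seat (a point): Middle of the ramp's edge at the seat, at dock (0, -70, 65) mm. Uphill of it is a 5 mm deep recess where the timer sits, leaning with the ramp, its origin at about dock (0, -97, 68) mm. With the ejector fully down a lifter raises the timer 7.5 mm (2.5 mm above the ramp), free to slide to the dock's +y. The timer's origin must end downhill of this edge.
- timer: Loose round kitchen timer, white, 52 mm across and 28 mm tall, with a red dial 40 mm across and 9 mm tall on top; about 0.2 kg. Origin at the centre of its underside, z its own axis. It starts in the seat at the top of the dock's ramp.
- ejector (a joint): Orange spring push pad: 0 up, 0.010 m fully down (end stop). Moves straight down. About 1.5 N starts it, 5 to 8 N brings it to its stop. The timer is freed at about 7 mm of travel; it springs back when let go.
- ejector_top (a point): Centre of the orange pad's flat top, 46 x 46 mm. On the dock it lies at x=-66 mm, y=0, height 66 mm when up and 56 mm when fully down. It stands alone: the block below it is no wider and its top is 46 mm above the tiles. The space between it and the ramp is low (30 mm at y within 15 mm) up to the ramp's side wall.
- jug: White ceramic jug, 90 mm across, 145 mm tall, handle reaching 75 mm from its axis. Origin at the centre of its underside. Bystander: leave alone.
- canister: Glass canister with a clip latch, 84 mm across, 122 mm tall. Origin at the centre of its underside. Bystander: leave alone.
- mill: Dark wooden pepper mill, 54 mm across, 124 mm tall. Origin at the centre of its underside. Bystander: leave alone.
There are look-alikes about, which are no part of the job. What is meant by the timer is not blue, and is the smaller of those in its own colour.

How it is judged:
By the outcome, as a careful person would: the job done as asked, in the order asked, and still so for the second after the job is handed in, while the arm keeps its last pose, push and grip.
It also fails if it takes over 29 s, if anything falls off the work surface, if the arm or the gripper's body presses on something with over 40 N, if the wrist force passes 120 N, or if a joint passes its speed limit or range.

## Robot

A 7-joint arm with a two-finger parallel gripper is mounted at the origin on the work surface. World frame = base frame: x ahead of the robot, y to its left, z up, the work surface at z = 0. Lengths are in m, angles in rad, forces in N, time in s.
With the tool pointing down it reaches from about 0.4 to 0.85 m from the base axis. Payload 10.4 kg.
Tool frame: the origin (TCP) lies between the finger pads; the fingertips stand r.nose_length ahead of it and the grasp point (between the pads) lies 6 mm ahead of it (r.nose_length is the distance from the TCP to the fingertips, in m); z points along the fingers, x is the direction in which the jaws open and shut, and the axes are right-handed (so a half turn about z gives the same grasp; the last joint's range is limited). The gripper opens to 87 mm and grips with 3 to 60 N. Pads are 19 mm wide; open, the fingers measure 117 mm over their backs; the gripper's body (75 mm by 190 mm) begins 51 mm behind the grasp point.
Start: joints at [1.193, 0.332, -0.065, 1.46, 0.022, 1.35, -0.088], TCP at [0.217, -0.586, 0.248] pointing down, gripper open.
Joint ranges: [-2.6, 2.6], [-0.5, 2.12], [-1.47, 1.34], [0.16, 2.42], [-1.27, 4.41], [0.06, 2.06], [-2.6, 2.6]. Speed limits (rad/s): [2.22, 2.22, 2.79, 2.79, 3.14, 3.14, 3.14].

## Interface

Orientations are given as a unit quaternion [x, y, z, w].
In Python, from bench import r gives the robot as it stands. The module is installed in compiled form; this text tells all that it offers.
- The arm moves only by the shell command python3 -m creep 'ROWS' [OPENING] [FORCE]. ROWS is JSON, a list of rows, each an object of numbers: "x", "y", "z": the shift along the world's x, y, z in m; "spin": the turn about the world's z in degrees. In form: [{"x": .., "y": .., "z": .., "spin": ..}, ...]. A call has 1 to 12 rows; each row is the pose to reach, as a shift and turn from the pose commanded when the call began; what a row does not reach only later rows make up. A row lasts 1/8 s, in which the tool goes at most 62.5 mm and 10.7 degrees, less where a joint would pass 70% of its speed; a pose out of reach is approached as far as the arm can. A call with a gripper value outside its range is refused whole. OPENING is the finger opening in m, from 0 to 0.087, set as the call begins (- or left out, the last holds). The fingers move at their own pace and stop on an object; FORCE is the grip in N (left out, the last holds). Time passes only in rows, so rows that repeat a pose let the fingers close. It gives the time, the measured TCP pose, the force and the opening at its end, in the units of the state.
- r.read_state(): the state, without advancing time (a new reading comes with each control period).
- r.camera(name): name is "side" or "top"; returns a dict with "pixels" (480x640x3 uint8, blue, green, red), "z_map" (480x640 float32, m along the optical axis (not along the pixel's ray), 0 where there is no reading), "K" (3x3 intrinsics, pixels), "k1" (the pictures are not rectified: a ray, as slopes to the right and down, at radius r is drawn at 1 + k1 r^2 times it, then the intrinsics apply), "R" (3x3) and "t" (3): a world point X has camera coordinates R X + t. Camera axes: x right, y down, z forward; pixel columns grow to the right and rows downward; lengths in m; the calibration is good to about 2 mm. A picture is of the moment at which its call begins.
- r.close_job(): hands the job in, once; it reports no verdict.
The state is a dict: "time": time; "joint_positions": joint angles; "joint_vel": joint speeds; "joint_torque": joint torques, N m; "ee_pos": TCP position; "eef_rot": TCP orientation; "ft_force": force on the tool from outside, world axes, zero at the start; "torque": the same for the moment, N m; "width": finger opening in m.
Only numpy, scipy, OpenCV 4.12 (cv2) and the standard library are available. Lean on these libraries where they do the work, as an engineer would, in place of code of your own. Each camera call takes 0.05 s, during which the arm holds its last target. There are 200 camera calls.

## Working session

There is one attempt and no reset: what is moved stays moved. The work goes in short steps, Python scripts to look and compute and a shell command to move; the robot and the scene stay as the last step left them, time stands still between calls to the robot, and variables do not carry over. Pictures are saved under pics/ and viewed, about 8 in all and at most 12, crops included, and the job is handed in when it is done.

```bash
mkdir -p pics
cat > h.py <<'E'
import numpy as np, cv2, pickle
from bench import r
def snap(n,tag):
    c=r.camera(n); pickle.dump(c,open(f'pics/{tag}.pkl','wb')); cv2.imwrite(f'pics/{tag}.png',c['pixels']); return c
def load(tag): return pickle.load(open(f'pics/{tag}.pkl','rb'))
def w(c,u,v,z=None,plane=None):
    K=c['K']; d=cv2.undistortPoints(np.array([[[u,v]]],float),K,np.array([c['k1'],0,0,0.]))[0,0]
    ray=np.array([d[0],d[1],1.])
    R,t=c['R'],c['t']
    if plane is not None:
        o=-R.T@t; q=R.T@ray; return o+q*(plane-o[2])/q[2]
    if z is None:
        p=c['z_map'][int(v)-1:int(v)+2,int(u)-1:int(u)+2]; p=p[p>0]; z=np.median(p) if len(p) else np.nan
    return R.T@(ray*z-t)
def proj(c,X):
    p=c['R']@X+c['t']; a=p[:2]/p[2]; a=a*(1+c['k1']*(a@a)); return (c['K']@np.r_[a,1])[:2]
E
python3 - <<'E'
from h import *
for n in('top','side'):
    c=snap(n,n+'0'); print(n,c['K'].tolist(),c['k1'],-c['R'].T@c['t'])
s=r.read_state(); print({k:np.round(v,3) for k,v in s.items()},r.nose_length)
E
```

```text
top [[478.9123509778632, 0.0, 318.1337731913268], [0.0, 478.9123509778632, 237.11260770859627], [0.0, 0.0, 1.0]] -0.00521555965285502 [ 0.47745039 -0.0144893   0.87581818]
side [[625.0656945110042, 0.0, 326.949308410616], [0.0, 625.0656945110042, 244.04602960286977], [0.0, 0.0, 1.0]] -0.1988663297471307 [ 0.19426449 -0.3932427   0.72495402]
{'time': np.float64(0.1), 'joint_positions': array([ 1.193,  0.333, -0.065,  1.461,  0.022,  1.35 , -0.088]), 'joint_vel': array([-0.   , -0.001,  0.002, -0.001,  0.001,  0.   ,  0.001]), 'joint_torque': array([ 1.0000e-03, -6.2455e+01,  2.4000e-02, -3.9072e+01, -6.1000e-02,
        3.7000e-02,  0.0000e+00]), 'ee_pos': array([ 0.217, -0.586,  0.247]), 'eef_rot': array([ 0.821, -0.571, -0.001, -0.   ]), 'ft_force': array([ 0.381, -0.125,  0.072]), 'torque': array([-0.019,  0.026, -0.035]), 'width': np.float64(0.087)} 0.025
```

View pics/top0.png

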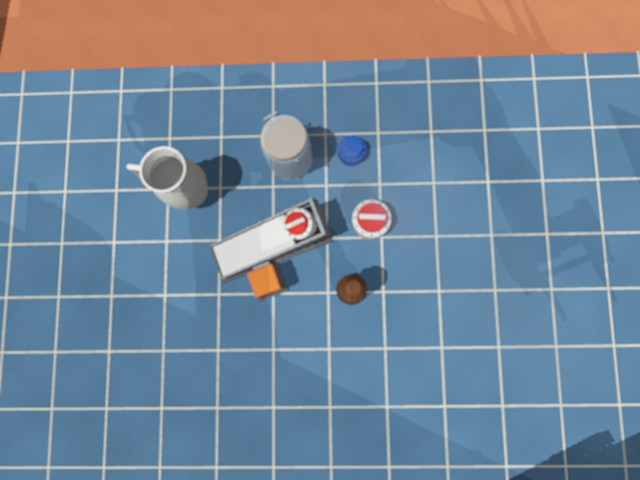

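View pics/side0.png

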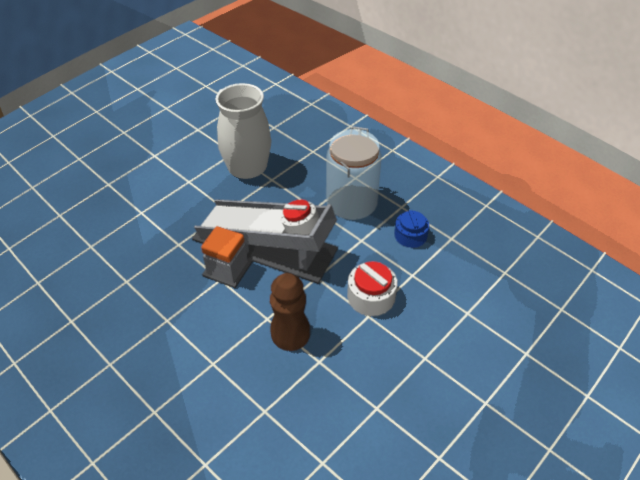

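Candidates in the top view are the white and red timer in the dock (297,223), a larger white and red one on the tiles (371,218), and a blue one (352,150). The docked timer fits: it isn't blue and is the smaller of the white pair. I'll confirm that in an enlarged crop and measure the dock.

Run:
```python
from h import *
c=load('top0'); im=c['pixels']
cv2.imwrite('pics/crop1.png',cv2.resize(im[180:320,200:400],None,fx=4,fy=4,interpolation=cv2.INTER_CUBIC))
hsv=cv2.cvtColor(im,cv2.COLOR_BGR2HSV)
for tag in('top0','side0'):
    c=load(tag); hsv=cv2.cvtColor(c['pixels'],cv2.COLOR_BGR2HSV)
    m=cv2.inRange(hsv,(6,150,120),(18,255,255)); m[:180]=0
    n,l,s,ce=cv2.connectedComponentsWithStats(m)
    for i in range(1,n):
        if s[i,4]>150:
            p=np.argwhere(l==i); X=np.array([w(c,u,v) for v,u in p]); X=X[np.abs(X[:,2]-.066)<.006]
            print(tag,'orange',s[i],ce[i],len(X),np.median(X,0),X.mean(0)); 
            rr=cv2.minAreaRect((X[:,:2]*1000).astype(np.float32)); print(rr)
    m=cv2.inRange(hsv,(0,150,100),(5,255,255))|cv2.inRange(hsv,(172,150,100),(180,255,255)); m[:190]=0
    n,l,s,ce=cv2.connectedComponentsWithStats(m)
    for i in range(1,n):
        if s[i,4]>60: print(tag,'red',s[i],ce[i],w(c,*ce[i]))
```

```text
top0 orange [248 264  33  33 697] [264.2266858  280.46915352] 693 [0.5184988  0.10686766 0.06566069] [0.5190283  0.10663757 0.06555169]
((519.4578247070312, 106.983154296875), (45.40095138549805, 44.53390121459961), 20.18105697631836)
top0 red [360 205  15   7  67] [366.97014925 208.67164179] [ 0.64291246 -0.07148808  0.04870027]
top0 red [286 213  19  10  93] [293.8172043  216.58064516] [0.62118946 0.05244387 0.10311683]
top0 red [289 220  18  14 124] [298.47580645 228.09677419] [0.60190783 0.04491252 0.10297015]
top0 red [359 220  25  11 192] [370.82291667 224.72916667] [ 0.61422754 -0.07740959  0.04891797]
side0 orange [ 485  180  155   93 7168] [587.4874442  210.77315848] 0 [nan nan nan] [nan nan nan]
((0.0, 0.0), (0.0, 0.0), 0.0)
side0 orange [202 227  41  35 823] [221.89307412 242.23693803] 796 [0.51760707 0.10461605 0.06676298] [0.51792111 0.10473571 0.06658674]
((519.3739013671875, 107.5499267578125), (46.12545394897461, 47.379859924316406), 19.596832275390625)
side0 red [284 200  26  21 299] [296.31103679 211.        ] [0.60668004 0.0433548  0.10533319]
side0 red [355 262  37  33 717] [372.58856346 278.86052999] [ 0.62384053 -0.08429628  0.04960739]
  return _methods._mean(a, axis=axis, dtype=dtype,
  ret = um.true_divide(
<stdin>:12: RuntimeWarning: Mean of empty slice.
```

View pics/crop1.png

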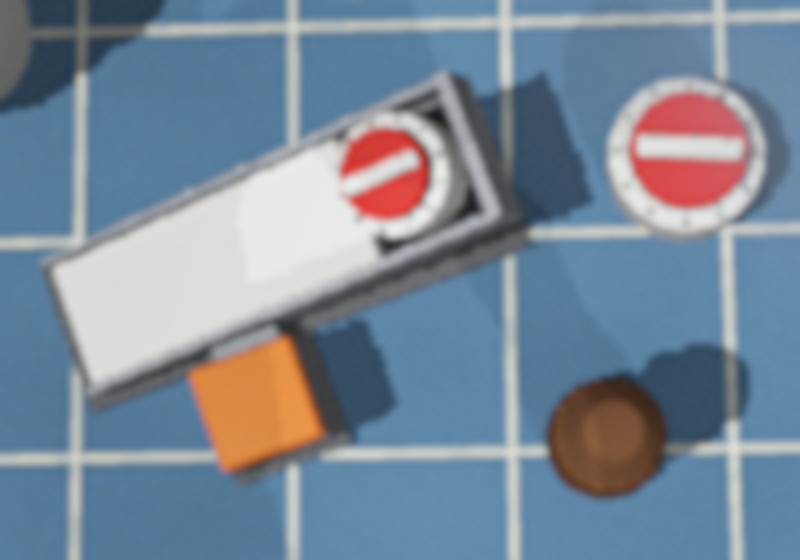

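The crop confirms it: the docked timer at crop (385,175) is visibly smaller than the loose one at crop (687,155). The dock's low end is on the left, and the pad is at crop (257,402). Next I'll check yaw, origin and the clearance to the bystanders.

Run:
```python
from h import *
c=load('top0')
V,U=np.mgrid[180:300,200:345]; P=np.array([w(c,u,v) for u,v in zip(U.ravel(),V.ravel())])
th=np.radians(20); o=np.array([.5813,.1296])
d=P[:,:2]-o; x=d@[np.cos(th),np.sin(th)]; y=d@[-np.sin(th),np.cos(th)]
h=P[:,2]-(.042-.325*y)
m=(np.abs(h)<.004)&(abs(x)<.05)&(abs(y)<.09)
rect=cv2.minAreaRect((P[m&(abs(x)<.035)][:,:2]*1000).astype(np.float32)); print('ramp rect',rect,m.sum())
for a,b in((-.06,-.03),(-.03,0),(0,.03),(.03,.065)):
    k=m&(y>a)&(y<b); print(a,'x range',np.percentile(x[k],[1,50,99]).round(4),'h',np.median(h[k]).round(4))
V,U=np.mgrid[90:310,120:400]; P=np.array([w(c,u,v) for u,v in zip(U.ravel(),V.ravel())])
d=P[:,:2]-o; x=d@[np.cos(th),np.sin(th)]; y=d@[-np.sin(th),np.cos(th)]
k=(P[:,2]>.108)
from scipy.cluster.vq import kmeans2
D=np.c_[x,y,P[:,2]][k]
_,l=kmeans2(D[:,:2],3,seed=1,minit='++')
for i in range(3): print(len(D[l==i]),D[l==i].min(0).round(3),D[l==i].max(0).round(3))
```

```text
ramp rect ((582.1864013671875, 120.72599792480469), (62.6153678894043, 162.60711669921875), 20.033924102783203) 2483
-0.06 x range [-0.0329  0.0003  0.0284] h -0.0001
-0.03 x range [-0.0331  0.0001  0.0286] h 0.0001
0 x range [-0.033   0.0001  0.0284] h 0.0001
0.03 x range [-0.0329  0.0002  0.0285] h 0.0001
1718 [ 0.006 -0.155  0.108] [ 0.188 -0.079  0.123]
533 [-0.152 -0.154  0.108] [ 0.006 -0.09   0.124]
1289 [0.113 0.045 0.108] [0.192 0.145 0.146]
```

```bash
python3 -m creep '[{"x":0.03,"y":0.03,"z":0.01,"spin":5},{"x":0.06,"y":0.06,"z":0.01,"spin":10},{"x":0.09,"y":0.09,"z":0.01,"spin":15},{"x":0.12,"y":0.12,"z":0.01,"spin":20},{"x":0.15,"y":0.15,"z":0.01,"spin":25},{"x":0.18,"y":0.18,"z":0.01,"spin":30},{"x":0.21,"y":0.22,"z":0.01,"spin":35},{"x":0.24,"y":0.26,"z":0.01,"spin":40},{"x":0.26,"y":0.30,"z":0.01,"spin":45},{"x":0.28,"y":0.34,"z":0.01,"spin":50},{"x":0.30,"y":0.38,"z":0.01,"spin":55},{"x":0.30,"y":0.38,"z":0.01,"spin":55}]' 0.051 20
```

```text
time: 1.6
ee_pos: [0.5185, -0.2019, 0.2574]
eef_rot: [0.992, -0.124, 0.0, -0.001]
ft_force: [0.4, -0.6, -0.9]
width: 0.051
```

```bash
python3 -m creep '[{"x":0.01,"y":0.04,"spin":4},{"x":0.02,"y":0.08,"spin":9},{"x":0.03,"y":0.12,"spin":13},{"x":0.03,"y":0.16,"spin":17},{"x":0.032,"y":0.20,"spin":21},{"x":0.032,"y":0.24,"spin":26},{"x":0.032,"y":0.28,"spin":30},{"x":0.032,"y":0.32,"spin":34.2},{"x":0.032,"y":0.32,"spin":34.2},{"x":0.032,"y":0.32,"z":-0.05,"spin":34.2},{"x":0.032,"y":0.32,"z":-0.10,"spin":34.2},{"x":0.032,"y":0.32,"z":-0.10,"spin":34.2}]'
python3 - <<'E'
from h import *
s=r.read_state(); print(s['ee_pos'],s['eef_rot'],s['ft_force'],s['width'])
c=snap('side','side1'); cv2.imwrite('pics/side1c.png',cv2.resize(c['pixels'][130:310,140:400],None,fx=3,fy=3,interpolation=cv2.INTER_CUBIC))
q=s['eef_rot']; a=np.degrees(2*np.arctan2(q[1],q[0]));print('tool x ang',a)
E
```

```text
[ 0.51851052 -0.20193472  0.25742044] [ 9.92274203e-01 -1.24061548e-01  5.39798622e-05 -7.97623531e-04] [ 0.39353933 -0.60091091 -0.87156445] 0.05102658925366602
tool x ang -14.253133739769025invalid input at $[0]: expected keys x, y, z, spin
```

View pics/side1c.png

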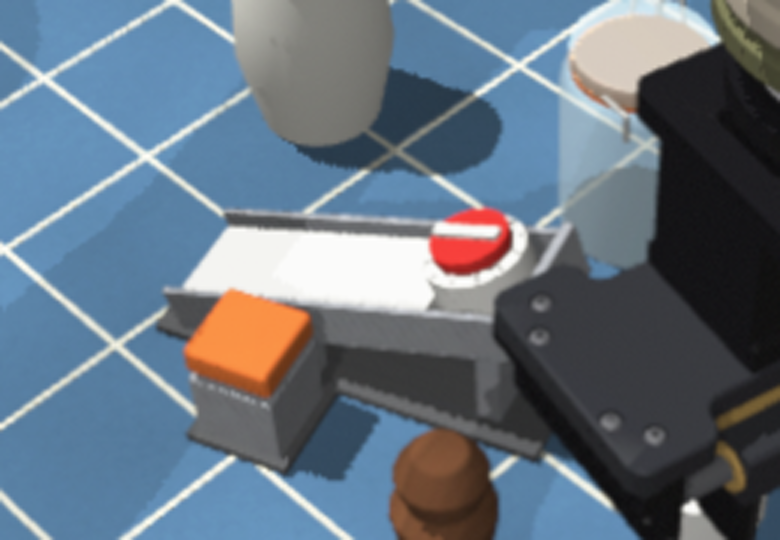

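The call was refused because every row needs all four keys. The picture shows the scene untouched, with the timer in its seat at crop (470,240) and the pad up at (250,335).

```bash
python3 -m creep '[{"x":0.01,"y":0.04,"z":0,"spin":4},{"x":0.02,"y":0.08,"z":0,"spin":9},{"x":0.03,"y":0.12,"z":0,"spin":13},{"x":0.03,"y":0.16,"z":0,"spin":17},{"x":0.032,"y":0.20,"z":0,"spin":21},{"x":0.032,"y":0.24,"z":0,"spin":26},{"x":0.032,"y":0.28,"z":0,"spin":30},{"x":0.032,"y":0.32,"z":0,"spin":34.2},{"x":0.032,"y":0.32,"z":0,"spin":34.2},{"x":0.032,"y":0.32,"z":-0.05,"spin":34.2},{"x":0.032,"y":0.32,"z":-0.10,"spin":34.2},{"x":0.032,"y":0.32,"z":-0.10,"spin":34.2}]'
python3 - <<'E'
from h import *
s=r.read_state(); print(s['ee_pos'],s['eef_rot'],s['ft_force'],s['width'])
c=snap('side','side2'); cv2.imwrite('pics/side2c.png',cv2.resize(c['pixels'][110:310,140:400],None,fx=3,fy=3,interpolation=cv2.INTER_CUBIC))
q=s['eef_rot']; a=np.degrees(2*np.arctan2(q[1],q[0]));print('tool x ang',a)
E
```

```text
time: 3.15
ee_pos: [0.5473, 0.1111, 0.1544]
eef_rot: [0.986, 0.168, -0.003, 0.0]
ft_force: [0.7, 0.1, 1.5]
width: 0.0511
[0.54732348 0.1111215  0.15435549] [ 9.85772397e-01  1.68050201e-01 -3.44079279e-03  2.70213459e-04] [0.73980592 0.14949231 1.54004853] 0.05107233179258568
tool x ang 19.34906219838852
```

View pics/side2c.png

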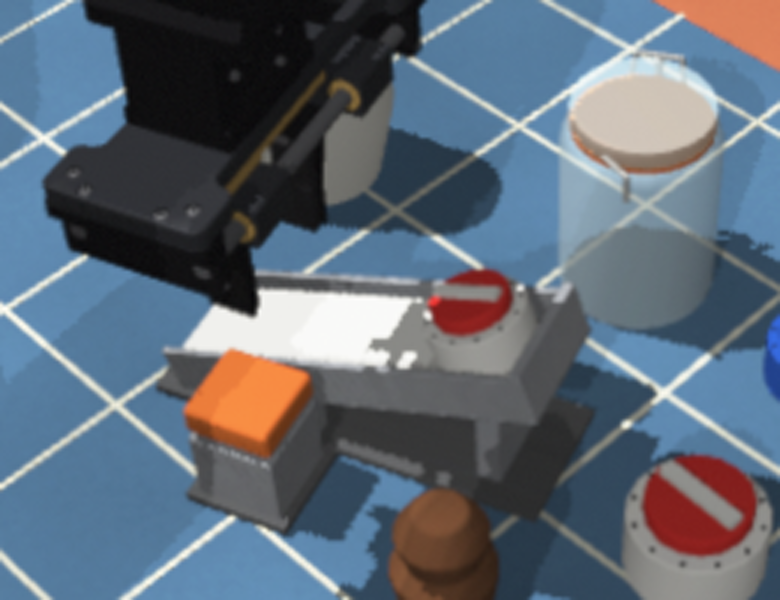

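The fingers line up over the pad and the ramp, with the near fingertip at crop (250,305), and the timer is still seated at (480,310). I'll settle and recheck the lag.

```bash
python3 -m creep '[{"x":0,"y":0,"z":0,"spin":0},{"x":0,"y":0,"z":0,"spin":0},{"x":0,"y":0,"z":-0.02,"spin":0},{"x":0,"y":0,"z":-0.045,"spin":0},{"x":0,"y":0,"z":-0.045,"spin":0},{"x":0,"y":0,"z":-0.045,"spin":0}]'
```

```text
time: 3.95
ee_pos: [0.5494, 0.1141, 0.113]
eef_rot: [0.986, 0.17, 0.0, -0.0]
ft_force: [-0.5, 0.7, 0.2]
width: 0.0511
```

```bash
python3 -m creep '[{"x":0.001,"y":0.004,"z":0,"spin":0.4},{"x":0.001,"y":0.004,"z":-0.01,"spin":0.4},{"x":0.001,"y":0.004,"z":-0.018,"spin":0.4},{"x":0.001,"y":0.004,"z":-0.018,"spin":0.4},{"x":0.001,"y":0.004,"z":-0.018,"spin":0.4}]'
python3 - <<'E'
from h import *
c=snap('top','top3'); cv2.imwrite('pics/top3c.png',cv2.resize(c['pixels'][180:320,200:360],None,fx=4,fy=4,interpolation=cv2.INTER_CUBIC))
E
```

```text
time: 4.58
ee_pos: [0.5502, 0.1179, 0.0946]
eef_rot: [0.985, 0.173, -0.0, -0.0]
ft_force: [-0.1, 0.2, 0.0]
width: 0.0508
```

```bash
python3 -m creep '[{"x":0,"y":0,"z":-0.004,"spin":0},{"x":0,"y":0,"z":-0.007,"spin":0},{"x":0,"y":0,"z":-0.010,"spin":0},{"x":0,"y":0,"z":-0.013,"spin":0},{"x":0,"y":0,"z":-0.015,"spin":0},{"x":0,"y":0,"z":-0.015,"spin":0},{"x":0,"y":0,"z":-0.015,"spin":0},{"x":0,"y":0,"z":-0.015,"spin":0}]'
python3 - <<'E'
from h import *
c=snap('side','side4'); cv2.imwrite('pics/side4c.png',cv2.resize(c['pixels'][110:310,140:400],None,fx=3,fy=3,interpolation=cv2.INTER_CUBIC))
E
```

```text
time: 5.62
ee_pos: [0.5506, 0.1181, 0.0811]
eef_rot: [0.985, 0.173, 0.001, 0.0]
ft_force: [-3.7, -1.8, 19.9]
width: 0.0512
```

View pics/side4c.png

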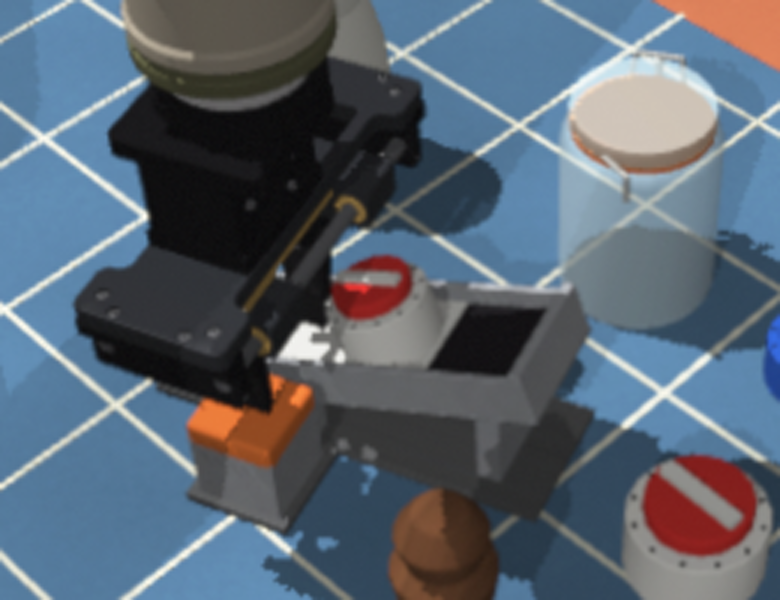

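The timer has popped out and rests against the ramp finger (crop 375,295), with the seat empty and the pad fully down at 20 N. I'll hold for a moment, then check that it's at rest.

```bash
python3 -m creep '[{"x":0,"y":0,"z":0,"spin":0},{"x":0,"y":0,"z":0,"spin":0},{"x":0,"y":0,"z":0,"spin":0},{"x":0,"y":0,"z":0,"spin":0},{"x":0,"y":0,"z":0,"spin":0},{"x":0,"y":0,"z":0,"spin":0},{"x":0,"y":0,"z":0,"spin":0},{"x":0,"y":0,"z":0,"spin":0}]'
python3 - <<'E'
from h import *
a=load('side4'); b=snap('side','side5')
th=np.radians(20); o=np.array([.5813,.1296])
for c in(a,b):
    hsv=cv2.cvtColor(c['pixels'],cv2.COLOR_BGR2HSV)
    m=cv2.inRange(hsv,(0,130,80),(5,255,255))|cv2.inRange(hsv,(170,130,80),(180,255,255))
    m[:190]=0; m[235:]=0; m[:,:240]=0; m[:,300:]=0
    P=np.array([w(c,u,v) for v,u in np.argwhere(m)]); d=P[:,:2]-o
    x=d@[np.cos(th),np.sin(th)]; y=d@[-np.sin(th),np.cos(th)]
    k=(P[:,2]>.07)&(P[:,2]<.11)
    print(k.sum(),'dial top dock x,y,z',[np.median(q[k]).round(4) for q in(x,y,P[:,2])],'origin y ~',np.median(y[k])-.0114)
d=cv2.absdiff(a['pixels'],b['pixels'])[185:240,235:305]; print('diff',d.mean(),d.max())
E
```

```text
time: 6.68
ee_pos: [0.5507, 0.1181, 0.0812]
eef_rot: [0.985, 0.173, 0.001, 0.0]
ft_force: [-5.1, -2.4, 19.1]
width: 0.0513
302 dial top dock x,y,z [np.float64(-0.0075), np.float64(-0.0383), np.float64(0.0931)] origin y ~ -0.049717670310799045
302 dial top dock x,y,z [np.float64(-0.0076), np.float64(-0.0382), np.float64(0.0927)] origin y ~ -0.049626554460750295
diff 0.5032900432900433 4
```

```bash
python3 -c "
from bench import r; print(r.close_job())"
```

```text
the job is handed in; nothing more can be done
None
```

The timer is out of its seat and resting on the ramp against one finger, while the other finger holds the orange ejector fully down. I handed the job in like that at about 6.7 s of the 29 s allowed.

**Ejector:** my last reading put the fingertips at about 56 mm, which is the pad's end stop, pushing down with about 19 N. There was also a steady sideways force of about 5–6 N on the tool. I put that down to friction and the off-centre push, but did not check it.

**Timer:** its origin is at about dock y = -50 mm, estimated from the visible part of the dial. You gave -44 mm as the expected stop. It is past the seat edge at -70 mm and well short of the low end. Two pictures about a second apart showed no movement.

**Other objects:** I moved nothing near the jug, canister, mill or look-alikes. The canister, mill and larger timer look undisturbed in the last picture I viewed; the jug is mostly hidden behind the gripper there. I made no separate measurement of any of them.

One move call was refused because its rows lacked some keys. The arm did not move, and I sent it again correctly.

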